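# Change the soldering board on the firebrick

### The job

Change the soldering board: take the plain board off the firebrick and stand it on a short edge in the empty bay of the leaning wooden rack, fully down in the slot and leaning on its backrest like the others; then take the honeycomb board (the one full of holes) out of the rack and lay it flat on the firebrick, square to it and overhanging equally all round. The boards are brittle, so set them down rather than drop them, and leave the spare plain board in the rack, the tub, the puck and the brush where they are.

Things in the scene. Friction and masses are not known exactly. Their poses are not given: they have to be found in the camera images.
- used_board: Plain soldering board, at the start lying flat on the firebrick: 92 x 62 mm, 9 mm thick, off-white ceramic, 90 g. Origin at the centre of its underside face; x along the 92 mm, y along the 62 mm, z through the thickness, away from that face. At the start z is up.
- used_board_mid (a point): Centre of the plain soldering board's volume.
- honeycomb_board: Soldering board with a grid of 7 x 5 dark round holes, at the start standing in one bay of the rack: 92 x 62 mm, 9 mm thick, off-white ceramic, 90 g. Origin at the centre of its underside face; x along the 92 mm, y along the 62 mm, z through the thickness, away from that face. At the start x points up along the backrest and z out of the front face.
- honeycomb_board_mid (a point): Centre of the honeycomb board's volume.
- spare_board: Spare plain board standing in another bay of the rack, to be left alone: 92 x 62 mm, 9 mm thick, off-white ceramic, 90 g. Origin at the centre of its underside face; x along the 92 mm, y along the 62 mm, z through the thickness, away from that face. 
- firebrick: Buff firebrick, fixed, 82 (x) x 52 (y) mm, its top 64 mm above the bench, standing in a fixed steel pan 130 x 100 mm with a 7 mm rim. Origin at the centre of the underside, z up. A board centred on the brick overhangs it by 5 mm on every side.
- brick_top (a point): Centre of the firebrick's top face; axes as the firebrick's.
- rack: Fixed wooden rack, base 130 (x) x 300 (y) x 14 mm; origin centre of underside, -x its front (robot side). Three bays at y = -110, 0, 110 mm, one empty. A board stands on a short edge in a 15 mm wide slot, leaning back 40 degrees from vertical on a backrest 26 mm wide, 75 mm long. The slot's front lip runs along the whole rack, 16 mm above the slot floor (along the board).
- empty_bay: Frame that a board standing home in the empty bay would have (a thin brass tab on the lip marks the bay): origin on the backrest's face, 46 mm up along it from the slot floor; x up along the backrest, y across the bay, z out of the backrest, forwards and up. Slot floor at x = -46 mm, from z = 0 to 15 mm; lip's top at x = -30 mm.
- tub: White lidded plastic tub, 64 mm across, 70 mm high; origin at the centre of its underside. Leave alone.
- puck: Black rubber puck with a stepped top, 60 mm across, 28 mm high; origin at the centre of its underside. Leave alone.
- brush: Brush lying on the bench; its x axis runs along the handle towards the bristles. Leave alone.
Mind the look-alikes: they are no part of the job. Leave any blue look-alike of the used_board alone. Several things have the shape of the firebrick; the one meant has the colours described above.

How it is judged:
By the outcome, as a careful person would: the job done as asked, in the order asked, and still so for the second after the job is handed in, with the robot touching nothing.
It also fails if it takes over 48 s, if anything falls off the work surface, if the arm or the gripper's body presses on something with over 40 N, if the wrist force passes 120 N, or if a joint passes its speed limit or range.

### The arm

A 6-joint arm with a two-finger parallel gripper is mounted at the origin on the work surface. World frame = base frame: x ahead of the robot, y to its left, z up, the work surface at z = 0. Lengths are in mm, angles in rad, forces in N, time in s.
With the tool pointing down it reaches from about 300 to 775 mm from the base axis. Payload 14.6 kg.
Tool frame: the origin (TCP) lies at the very end of the fingers, on their centre line; the grasp point (between the pads) lies 19 mm behind it; x points along the fingers, z is the direction in which the jaws open and shut, and the axes are right-handed (so a half turn about x gives the same grasp; the last joint's range is limited). The gripper opens to 85 mm and grips with 20 to 120 N. Pads are 22 mm wide; open, the fingers measure 114 mm over their backs; the gripper's body (76 mm by 85 mm) begins 54 mm behind the grasp point. The pads swing forward as they close: fully open they stand 13 mm farther back than shut.
Start: joints at [-1.415, 0.3, 1.521, -0, 1.321, -0.067], TCP at [121.522, -536.397, 206.681] pointing down, gripper open.
Joint ranges: [-3.03, 3.03], [-0.79, 2.21], [0.23, 2.52], [-1.04, 4.18], [0, 3.07], [-2.55, 2.55]. Speed limits (rad/s): [2.22, 2.22, 2.57, 3.14, 3.14, 3.14].

### API

Orientations are given as a 3x3 rotation matrix whose columns are the frame's x, y, z axes.
In Python, from station import sensors, viewer, ticket gives the robot as it stands. The module is installed in compiled form; this text tells all that it offers.
- The arm moves only by the tool move_arm, never from a script. Its argument "series" is a list of rows, each a list of 7 numbers: the shift along the world's x, y, z in mm, then the turn, a rotation vector about the world's x, y, z in rad, then the closure, from -1 (fully open) to 1 (shut). A call has 1 to 12 rows; each row shifts and turns the commanded pose from where the row before left it; what a row does not reach is not made up. A row lasts 1/8 s, in which the tool goes at most 62.5 mm and 10.7 degrees, less where a joint would pass 70% of its speed; a pose out of reach is approached as far as the arm can. A call with a gripper value outside its range is refused whole. The fingers move at their own pace and stop on an object; "force" is the grip in N (left out, the last holds). Time passes only in rows, so rows that do not move let the fingers close. It gives the time, the measured TCP pose, the force and the opening at its end, in the units of the state.
- sensors.sense(): the state, without advancing time (a new reading comes with each control period).
- viewer.camera(name): name is "scene" or "top" or "wrist"; returns (picture, depth): 420x560x3 uint8, red, green, blue; 420x560 float32, mm along the optical axis (not along the pixel's ray), 0 where there is no reading.
- viewer.calibration(name): a dict with "intrinsics" (3x3 intrinsics, pixels), "extrinsics" (4x4, takes a point from camera to world coordinates); the wrist camera has in their place "hand_eye" (4x4, takes a point from camera to tool coordinates, whose origin is the TCP and whose axes are the tool frame's). Camera axes: x right, y down, z forward; pixel columns grow to the right and rows downward; lengths in mm; the calibration is good to about 2 mm. A picture is of the moment at which its call begins: read the wrist's pose just before it. calibration takes no time and is no camera call.
- ticket.close_job(): hands the job in, once; it reports no verdict.
The state is a dict: "clock": time; "q": joint angles; "qd": joint speeds; "joint_efforts": joint torques, N m; "tcp_pos": TCP position; "tcp_rot": TCP orientation; "contact_force": force on the tool from outside, world axes, zero at the start; "moment": the same for the moment, N m; "finger_gap": opening from 0.0 (shut) to 1.0 (fully open).
Only numpy, scipy, OpenCV 4.12 (cv2) and the standard library are available. Lean on these libraries where they do the work, as an engineer would, in place of code of your own. Each camera call takes 0.05 s, during which the arm holds its last target. There are 200 camera calls.

## Working session

There is one attempt and no reset: what is moved stays moved. The work goes in short steps, Python scripts to look and compute and a tool call to move; the robot and the scene stay as the last step left them, time stands still between calls to the robot, and variables do not carry over. Pictures are saved under pics/ and viewed, about 8 in all and at most 12, crops included, and the job is handed in when it is done.

Besides the shell and the picture viewer there is one more tool, called by a JSON object that holds its "fn" and its "kwargs". move_arm: Moves the arm, as the interface text tells. Its arguments: {"type":"object","properties":{"series":{"type":"array","items":{"type":"array","items":{"type":"number"}}},"force":{"type":"number"}},"required":["series"]}

```bash
mkdir -p pics
cat > h.py <<'E'
import numpy as np, cv2
from station import sensors, viewer, ticket
def cam(n):
    s=sensors.sense(); im,d=viewer.camera(n); c=viewer.calibration(n)
    K=np.array(c["intrinsics"])
    if n=="wrist":
        T=np.eye(4);T[:3,:3]=np.array(s["tcp_rot"]);T[:3,3]=s["tcp_pos"];E=T@np.array(c["hand_eye"])
    else: E=np.array(c["extrinsics"])
    return im,d,K,E
def pts(d,K,E):
    v,u=np.mgrid[:d.shape[0],:d.shape[1]]
    P=np.stack([(u-K[0,2])/K[0,0]*d,(v-K[1,2])/K[1,1]*d,d],-1)
    W=P@E[:3,:3].T+E[:3,3]; W[d==0]=np.nan; return W
def save(n,im): cv2.imwrite("pics/"+n,cv2.cvtColor(im,cv2.COLOR_RGB2BGR))
E
python3 - <<'E'
from h import *
for n in("scene","top"):
    im,d,K,E=cam(n); save(n+"0.png",im); np.savez(n+"0.npz",im=im,d=d,K=K,E=E); print(n,K.round(1).tolist(),E.round(3).tolist(),(d>0).mean())
s=sensors.sense();print(s)
E
```

```text
scene [[456.0, 0.0, 279.4], [0.0, 456.0, 207.9], [0.0, 0.0, 1.0]] [[-0.799, 0.52, -0.301, 855.458], [0.601, 0.701, -0.383, 419.856], [0.012, -0.487, -0.873, 1148.752], [0.0, 0.0, 0.0, 1.0]] 0.9961352040816327
top [[500.3, 0.0, 282.6], [0.0, 500.3, 204.2], [0.0, 0.0, 1.0]] [[-0.017, -0.997, 0.073, 367.927], [-0.999, 0.015, -0.028, -26.898], [0.027, -0.073, -0.997, 1305.36], [0.0, 0.0, 0.0, 1.0]] 0.9960756802721088
{'clock': 0.1, 'q': array([-1.41460137e+00,  3.00451996e-01,  1.52152448e+00,  1.98950233e-05,
        1.32069786e+00, -6.66205438e-02]), 'qd': array([ 1.50764272e-03, -5.70290987e-05, -1.17530244e-03, -2.24991870e-04,
       -2.04377698e-04,  6.39175252e-04]), 'joint_efforts': array([ 3.33289201e-03, -5.44374919e+01, -3.62368762e+01,  3.59092587e-05,
        3.06965507e-03, -1.37316232e-05]), 'tcp_pos': array([ 121.49129132, -536.17109244,  206.15574979]), 'tcp_rot': array([[-1.49225823e-04,  9.75280254e-01,  2.20971498e-01],
       [ 1.07151317e-03,  2.20971530e-01, -9.75279670e-01],
       [-9.99999415e-01,  9.12369601e-05, -1.07800030e-03]]), 'contact_force': array([-0.18733376,  0.20049729, -0.12976208]), 'moment': array([0.00628419, 0.0296424 , 0.00164896]), 'finger_gap': 0.9954732635838051}
```

```bash
ls pics
```

```text
scene0.png
top0.png
```

View pics/top0.png

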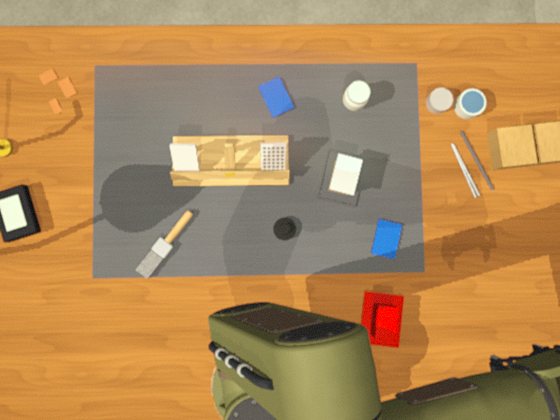

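View pics/scene0.png

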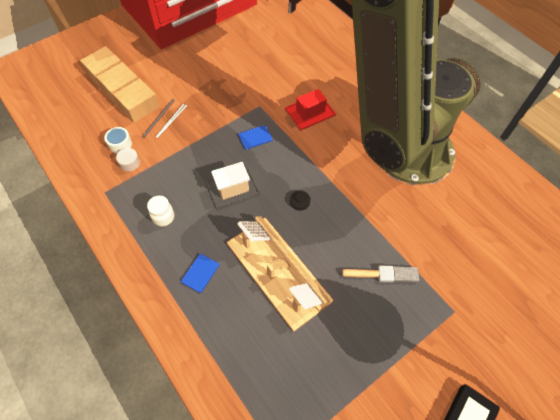

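The top view shows these things:
- **Plain board:** on the buff brick in its pan at (346,174).
- **Rack:** honeycomb at (273,157), empty bay with the brass tab at (230,172), spare at (184,157).
- **Look-alikes to avoid:** blue boards at (276,97) and (387,238), a red brick shape at (382,320), and the loose bricks at (517,145).

The target brick is the buff one in the steel pan.

Run:
```python
from h import *
out=[]
for n,rois in(("top",{"brick":(150,205,315,375),"rack":(130,190,165,295)}),("scene",{"brick":(155,205,200,265),"rack":(210,335,220,335)})):
    z=np.load(n+"0.npz");im,d,K,E=z["im"],z["d"],z["K"],z["E"];W=pts(d,K,E)
    a,b,c,e=rois["brick"]; w=W[a:b,c:e].reshape(-1,3);col=im[a:b,c:e].reshape(-1,3)
    print(n,"table z",np.nanmedian(W[250:260,200:260,2]))
    m=(w[:,2]>60)&(col.min(1)>130); w1=w[m]
    print("board n",m.sum(),"z",np.median(w1[:,2]),cv2.minAreaRect(w1[:,:2].astype(np.float32)))
    a,b,c,e=rois["rack"]; w=W[a:b,c:e].reshape(-1,3);col=im[a:b,c:e].reshape(-1,3).astype(int)
    m=(w[:,2]>4)&(col[:,0]-col[:,2]>40); w2=w[m]
    print("rack",m.sum(),cv2.minAreaRect(w2[:,:2].astype(np.float32)))
    g=(col.min(1)>140)&(col.max(1)-col.min(1)<45)&(w[:,2]>20)
    for s in(0,1):
        q=w[g]; med=np.median(q[:,1]); q=q[q[:,1]>med+0] if s else q[q[:,1]<=med]
        print("boards",len(q),q.mean(0).round(1),q.min(0).round(1),q.max(0).round(1))
    out.append(cv2.resize(im[rois["rack"][0]-15 if n=="top" else 150:rois["rack"][1]+25 if n=="top" else 340,160 if n=="top" else 190:385],None,fx=3.4 if n=="top" else 3,fy=3.4 if n=="top" else 3,interpolation=2))
save("c_top.png",out[0])
```

```text
top table z 0.08404854521086236
board n 920 z 72.1601543702069 ((530.864013671875, -219.6055908203125), (61.99715042114258, 93.4102783203125), 74.22838592529297)
rack 4502 ((580.3431396484375, 69.55242156982422), (301.7384948730469, 134.89649963378906), 89.8948745727539)
boards 654 [578.1 -27.8  73.8] [549.8 -69.1  36.1] [607.2 152.1 105.4]
boards 653 [578.4 181.8  73.6] [549.8 152.1  36.7] [607.4 212.  104.9]
scene table z 6.332919336694886
board n 661 z 74.0563830663948 ((531.3661499023438, -219.1710205078125), (66.39630126953125, 92.02122497558594), 74.10344696044922)
rack 4946 ((578.63037109375, 60.204002380371094), (325.0140686035156, 136.1084442138672), 89.93421173095703)
boards 282 [588.5  68.1  85. ] [552.9 -71.   34.5] [608.2 172.8 105.4]
boards 282 [582.9 193.5  79.2] [551.2 173.1  38.9] [608.2 211.9 105.8]
```

View pics/c_top.png

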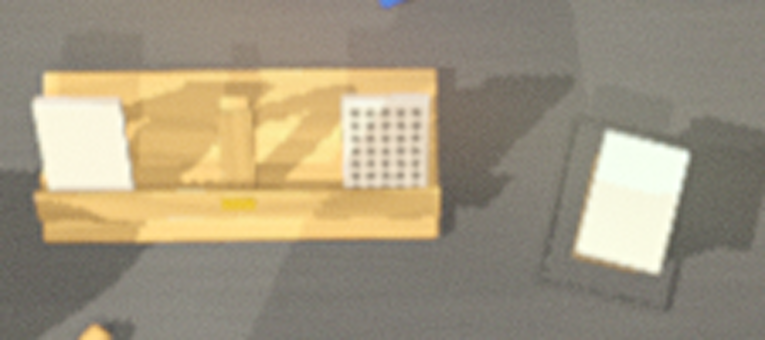

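The crop confirms the scene. The buff brick in its pan carries the plain board at (632,200). The honeycomb is at (387,143), the spare at (85,143), and the empty middle bay has its brass tab at (238,204). I'll move over the brick for a close view.

{"fn": "move_arm", "kwargs": {"series": [[45.5, 35.2, 3, 0, 0, -0.0555, -1], [45.5, 35.2, 3, 0, 0, -0.0555, -1], [45.5, 35.2, 3, 0, 0, -0.0555, -1], [45.5, 35.2, 3, 0, 0, -0.0555, -1], [45.5, 35.2, 3, 0, 0, -0.0555, -1], [45.5, 35.2, 3, 0, 0, -0.0555, -1], [45.5, 35.2, 3, 0, 0, -0.0555, -1], [45.5, 35.2, 3, 0, 0, -0.0555, -1], [45.5, 35.2, 3, 0, 0, -0.0555, -1], [0, 0, 0, 0, 0, 0, -1], [0, 0, 0, 0, 0, 0, -1]], "force": 40}}

```text
clock: 1.48
tcp_pos: [530.6, -219.7, 233.2]
tcp_rot: [[-0.001, 0.962, -0.273], [0.0, -0.273, -0.962], [-1.0, -0.001, -0.0]]
contact_force: [0.2, 0.4, 0.6]
finger_gap: 1.004
```

Run:
```python
from h import *
s=sensors.sense();print(s["clock"],s["tcp_pos"],s["q"],np.degrees(np.arctan2(*np.array(s["tcp_rot"])[[1,0],2])))
im,d,K,E=cam("wrist");save("w1.png",im);np.savez("w1.npz",im=im,d=d,K=K,E=E);W=pts(d,K,E)
m=(W[...,2]>68)&(W[...,2]<80)
w=W[m];print(len(w),np.median(w[:,2]),cv2.minAreaRect(w[:,:2].astype(np.float32)))
for zz in(0,7,40,64):
    print(zz,((abs(W[...,2]-zz)<1.5)).sum())
im,d,K,E=cam("top");save("t1.png",im);np.savez("t1.npz",im=im,d=d,K=K,E=E)
```

```text
1.475 [ 530.59530454 -219.73867367  233.20056376] [-4.56322580e-01  3.36533431e-01  1.41114413e+00 -1.80973823e-04
  1.39490591e+00  1.39059023e+00] -105.81848988136396
5950 72.98982811493397 ((568.1686401367188, -85.20791625976562), (337.4718017578125, 92.26802825927734), 74.14495086669922)
0 129696
7 3496
40 435
64 201
```

View pics/w1.png

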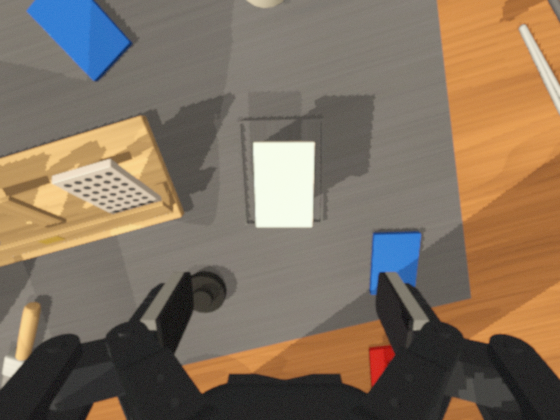

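The wrist view shows the board at (284,185) on its brick, the pan's rim around it (242–322, 117–222), and the honeycomb at (107,187). Next I'll measure the board, brick/pan and rack planes from this depth.

```bash
cat > m.py <<'E'
from h import *
def rect(w): 
    r=cv2.minAreaRect(w[:,:2].astype(np.float32));return np.round(r[0],1),np.round(r[1],1),round(r[2],2)
def plane(w):
    c=np.median(w,0);
    for _ in range(3):
        n=np.linalg.svd(w-w.mean(0),full_matrices=False)[2][2]; r=(w-w.mean(0))@n; w=w[abs(r)<2.5]
    return w.mean(0),n*np.sign(n[2]),w
E
python3 - <<'E'
from m import *
z=np.load("w1.npz");im,d,K,E=[z[k] for k in("im","d","K","E")];W=pts(d,K,E)
R=W[100:240,230:335].reshape(-1,3)
print("board",rect(R[(R[:,2]>68)&(R[:,2]<80)]))
p=R[(R[:,2]>5)&(R[:,2]<9)];print("pan rim",rect(p),len(p))
b=R[(R[:,2]>20)&(R[:,2]<62)];print("brick side",len(b),b.mean(0),b.min(0),b.max(0)) if len(b) else 0
H=W.reshape(-1,3);g=(im.reshape(-1,3).min(1)>120)&(np.ptp(im.reshape(-1,3).astype(int),axis=1)<50)
for n in("w1","t1"):
    z=np.load(n+".npz");im,d,K,E=[z[k] for k in("im","d","K","E")];H=pts(d,K,E).reshape(-1,3);I=im.reshape(-1,3).astype(int)
    inb=(H[:,0]>500)&(H[:,0]<660)&(H[:,1]>-95)&(H[:,1]<235)
    wh=inb&(I.min(1)>95)&(I[:,0]-I[:,2]<45)&(H[:,2]>38)
    for a,b,nm in((-95,20,"honey"),(150,235,"spare")):
        w=H[wh&(H[:,1]>a)&(H[:,1]<b)]
        if len(w)<50: continue
        c,nn,w=plane(w)
        ax=np.array([.643,0,.766]); t=(w-c)@ax; 
        y=w[:,1]
        print(n,nm,len(w),c.round(1),nn.round(3),"lean",np.degrees(np.arcsin(nn[2])).round(1),"min",w.min(0).round(1),"max",w.max(0).round(1),"top t",t.max().round(1))
        q=(w-c)@np.c_[ax,[0,1,0]];print(rect(q))
    w=H[inb&(H[:,1]>60)&(H[:,1]<80)&(H[:,2]>45)&(H[:,0]>560)];
    if len(w)>50:
        c,nn,w=plane(w);print(n,"backrest",len(w),c.round(1),nn.round(3),w.min(0).round(1),w.max(0).round(1))
    w=H[inb&(H[:,1]>0)&(H[:,1]<140)&(H[:,0]<556)]
    for x in range(510,556,4):
        s=w[(w[:,0]>=x)&(w[:,0]<x+4)]
        if len(s):print(x,np.median(s[:,2]).round(1),end="; ")
    print()
    yb=H[inb&(I[:,0]-I[:,2]>110)&(I[:,0]-I[:,1]<45)&(H[:,0]<556)]; print("brass",len(yb),yb.mean(0) if len(yb) else 0)
E
```

```text
board (array([ 530.6, -217.6]), array([62.1, 92.3]), 74.36)
pan rim (array([ 530.2, -215.2]), array([103.2, 132.8]), 75.57) 807
w1 honey 2541 [578.6 -39.5  75.3] [-0.762 -0.005  0.647] lean 40.3 min [547.2 -69.   38. ] max [604.   -7.1 103.2] top t 36.4
(array([-6.1,  1.5]), array([61.9, 85.1]), 90.0)
w1 backrest 336 [597.8  64.8  67.6] [-0.218 -0.972  0.09 ] [565.8  61.   45.5] [610.2  71.6  85.6]
510 0.7; 514 13.8; 518 14.0; 522 14.2; 526 33.9; 530 38.1; 534 43.1; 538 48.0; 542 50.3; 546 27.9; 550 23.8; 554 14.3; 
brass 114 [536.66699284  70.27190904  44.20809737]
t1 honey 459 [576.7 -39.1  72.5] [-0.762 -0.007  0.648] lean 40.4 min [549.7 -69.1  39.5] max [603.   -9.2 104.6] top t 41.1
(array([-0.9,  0.1]), array([58.8, 83.4]), 88.78)
t1 spare 493 [576.6 181.1  71.6] [-0.762  0.017  0.647] lean 40.3 min [550.  150.1  38.4] max [604.9 212.2 104.5] top t 41.9
(array([-0.3,  0.1]), array([84.2, 62. ]), 0.31)
t1 backrest 80 [581.3  69.5  62.9] [-0.701  0.029  0.712] [563.6  60.3  45.9] [602.8  79.7  82.8]
510 0.2; 514 12.6; 518 13.3; 522 12.5; 526 31.0; 530 37.9; 534 42.0; 538 46.6; 542 49.4; 546 47.9; 550 24.3; 554 14.7; 
brass 826 [529.15135798  71.19100227  27.52940101]
```

{"fn": "move_arm", "kwargs": {"series": [[0, 1, -45, 0, 0, 0, -1], [0, 0, -50, 0, 0, 0, -1], [0, 0, -50, 0, 0, 0, -1], [0, 0, -30, 0, 0, 0, -1], [0, 0, -15, 0, 0, 0, -1], [0, 0, 0, 0, 0, 0, -1], [0, 0, 0, 0, 0, 0, 1], [0, 0, 0, 0, 0, 0, 1], [0, 0, 0, 0, 0, 0, 1], [0, 0, 0, 0, 0, 0, 1], [0, 0, 0, 0, 0, 0, 1]], "force": 40}}

```text
clock: 2.95
tcp_pos: [534.1, -220.0, 48.4]
tcp_rot: [[0.009, 0.962, -0.273], [-0.004, -0.273, -0.962], [-1.0, 0.01, 0.002]]
contact_force: [2.2, 1.7, 27.6]
finger_gap: 0.005
```

Run:
```python
from h import *
s=sensors.sense();print(s["clock"],s["tcp_pos"],s["finger_gap"],s["contact_force"],s["moment"])
a=cam("scene")[0];b=cam("wrist");np.savez("w2.npz",im=b[0],d=b[1],K=b[2],E=b[3])
c=np.hstack([cv2.resize(a[120:240,170:300],(455,420),interpolation=2),cv2.resize(b[0],(345,420))]);save("c2.png",c)
```

```text
2.95 [ 534.09109202 -220.03226676   48.40496001] 0.005094082437996973 [ 2.19212789  1.66928612 27.64943693] [ 0.14026626 -0.25049364  0.00067132]
```

View pics/c2.png

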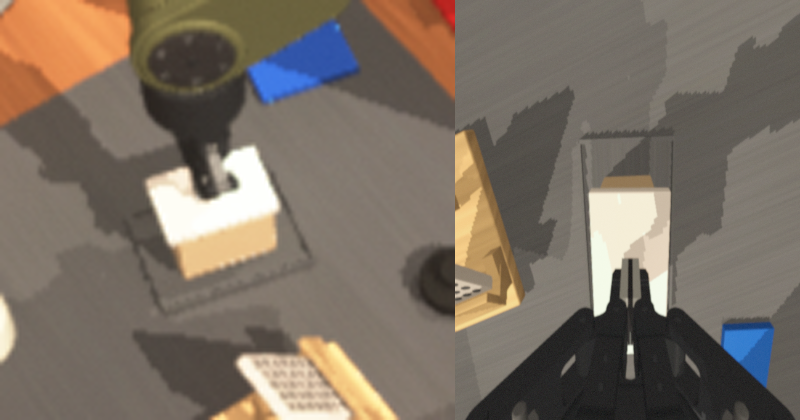

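The crop shows the fingers shut on top of the board at (210,180), with the board still lying on the brick. The grasp missed. I'll measure the board and fingertip heights before acting.

Run:
```python
from m import *
z=np.load("w2.npz");im,d,K,E=[z[k] for k in("im","d","K","E")];W=pts(d,K,E)
I=im.astype(int)
for u in (220,250,280,284,300,320):
  print(u,[tuple(W[v,u].round(0)) for v in (190,220,250,262,275,290,320,350)])
m=(I.min(2)>150)&(W[...,2]>30)&(W[...,2]<110);m[:,:180]=0;m[:180]=0
w=W[m];c,n,ww=plane(w);print(len(w),c.round(1),n.round(4),rect(ww),rect(w))
im,d,K,E=cam("top");print(np.linalg.norm(E)*0)
W=pts(d,K,E)[140:215,310:380].reshape(-1,3);I=im[140:215,310:380].reshape(-1,3).astype(int)
w=W[(I.min(1)>130)&(W[:,2]>55)&(W[:,2]<90)];print("top board",len(w),np.median(w[:,2]),rect(w))
z=np.load("w1.npz");im,d,K,E=[z[k] for k in("im","d","K","E")];W=pts(d,K,E)
P=W@np.eye(3); f=(d>0)&(d<260)
s=np.array([530.595,-219.739,233.2]);R=np.array([[0,.962,-.273],[0,-.273,-.962],[-1,0,0.]])
T=(W[f]-s)@R;print("finger pts tool frame min/max",T.min(0),T.max(0),[ (np.percentile(T[abs(T[:,2])<60][:,i],[0,1,50,99,100])).round(0).tolist() for i in range(3)])
```

```text
220 [(np.float64(583.0), np.float64(-200.0), np.float64(69.0)), (np.float64(570.0), np.float64(-197.0), np.float64(74.0)), (np.float64(529.0), np.float64(-168.0), np.float64(3.0)), (np.float64(519.0), np.float64(-165.0), np.float64(3.0)), (np.float64(509.0), np.float64(-161.0), np.float64(2.0)), (np.float64(498.0), np.float64(-157.0), np.float64(4.0)), (np.float64(550.0), np.float64(-200.0), np.float64(125.0)), (np.float64(542.0), np.float64(-198.0), np.float64(129.0))]
250 [(np.float64(579.0), np.float64(-214.0), np.float64(70.0)), (np.float64(566.0), np.float64(-210.0), np.float64(73.0)), (np.float64(551.0), np.float64(-206.0), np.float64(74.0)), (np.float64(545.0), np.float64(-203.0), np.float64(72.0)), (np.float64(538.0), np.float64(-201.0), np.float64(73.0)), (np.float64(530.0), np.float64(-199.0), np.float64(73.0)), (np.float64(548.0), np.float64(-210.0), np.float64(125.0)), (np.float64(552.0), np.float64(-214.0), np.float64(145.0))]
280 [(np.float64(575.0), np.float64(-228.0), np.float64(70.0)), (np.float64(562.0), np.float64(-224.0), np.float64(72.0)), (np.float64(547.0), np.
[... 1382 characters left out ...]
oat64(-242.0), np.float64(73.0)), (np.float64(542.0), np.float64(-239.0), np.float64(73.0)), (np.float64(536.0), np.float64(-237.0), np.float64(74.0)), (np.float64(529.0), np.float64(-235.0), np.float64(73.0)), (np.float64(520.0), np.float64(-233.0), np.float64(74.0)), (np.float64(541.0), np.float64(-233.0), np.float64(125.0)), (np.float64(547.0), np.float64(-232.0), np.float64(145.0))]
12051 [ 550.6 -222.6   72.9] [-8.e-04 -2.e-04  1.e+00] (array([ 530.9, -217.3]), array([62.2, 92.1]), 74.62) (array([ 530.9, -217.3]), array([62.2, 92.1]), 74.62)
0.0
top board 0 nan (array([0., 0.]), array([0., 0.]), 0.0)
finger pts tool frame min/max [-119.46956148  -13.59299829  -76.12776713] [-36.9458636   20.37001173  72.8594875 ] [[-119.0, -117.0, -100.0, -43.0, -37.0], [-13.0, -10.0, 10.0, 18.0, 20.0], [-60.0, -59.0, 4.0, 60.0, 60.0]]
  return _methods._mean(a, axis=axis, dtype=dtype,
  ret = ret.dtype.type(ret / rcount)
```

The board has not moved: centre (530.9, -217.3), top at 73 mm. The depth shows the real fingertips about 25 mm (shut) to 38 mm (open) behind the reported TCP. So I'll plan for a pad centre about 50 mm behind the TCP at a 62 mm opening. Lift, open, and go down to TCP z≈19.

{"fn": "move_arm", "kwargs": {"series": [[0, 0, 50, 0, 0, 0, 1], [0, 0, 10, 0, 0, 0, -1], [0, 0, 0, 0, 0, 0, -1], [0, 0, 0, 0, 0, 0, -1], [0, 0, 0, 0, 0, 0, -1], [0, 0, 0, 0, 0, 0, -1]]}}

```text
clock: 3.85
tcp_pos: [530.8, -218.5, 103.0]
tcp_rot: [[-0.001, 0.962, -0.273], [0.0, -0.273, -0.962], [-1.0, -0.001, -0.0]]
contact_force: [-1.2, -0.5, 0.2]
finger_gap: 0.996
```

{"fn": "move_arm", "kwargs": {"series": [[0, 0, -45, 0, 0, 0, -1], [0, 0, -25, 0, 0, 0, -1], [0, 0, -14, 0, 0, 0, -1], [0, 0, 0, 0, 0, 0, -1], [0, 0, 0, 0, 0, 0, -1]]}}

```text
clock: 4.47
tcp_pos: [531.6, -218.9, 20.7]
tcp_rot: [[0.001, 0.962, -0.273], [-0.001, -0.273, -0.962], [-1.0, 0.001, 0.0]]
contact_force: [0.3, 0.5, -0.3]
finger_gap: 0.998
```

{"fn": "move_arm", "kwargs": {"series": [[0, 0, 0, 0, 0, 0, 1], [0, 0, 0, 0, 0, 0, 1], [0, 0, 0, 0, 0, 0, 1], [0, 0, 0, 0, 0, 0, 1]], "force": 40}}

```text
clock: 4.97
tcp_pos: [531.5, -218.8, 20.7]
tcp_rot: [[0.001, 0.962, -0.273], [-0.001, -0.273, -0.962], [-1.0, 0.001, 0.0]]
contact_force: [-1.1, 0.3, 5.6]
finger_gap: 0.714
```

The gap is 0.714 × 85 ≈ 61 mm, so the board is gripped. I'll lift, then look at the board in hand and the bare brick.

{"fn": "move_arm", "kwargs": {"series": [[0, 0, 10, 0, 0, 0, 1], [0, 0, 30, 0, 0, 0, 1], [0, 0, 50, 0, 0, 0, 1], [0, 0, 50, 0, 0, 0, 1], [0, 50, 30, 0, 0, 0, 1], [0, 50, 0, 0, 0, 0, 1], [0, 0, 0, 0, 0, 0, 1], [0, 0, 0, 0, 0, 0, 1]]}}

```text
clock: 5.98
tcp_pos: [531.0, -118.8, 190.1]
tcp_rot: [[0.0, 0.962, -0.273], [-0.0, -0.273, -0.962], [-1.0, 0.0, 0.0]]
contact_force: [0.3, -0.5, -0.8]
finger_gap: 0.717
```

Run:
```python
from m import *
s=sensors.sense();print(s["tcp_pos"],s["finger_gap"],s["contact_force"],s["q"])
p=np.array(s["tcp_pos"]);R=np.array(s["tcp_rot"])
for n in("wrist","top"):
    im,d,K,E=cam(n);save("h_%s.png"%n,im);np.savez("h_%s.npz"%n,im=im,d=d,K=K,E=E);W=pts(d,K,E).reshape(-1,3);I=im.reshape(-1,3).astype(int)
    near=(np.linalg.norm(W[:,:2]-[530.8,-218.3],axis=1)<100)
    b=W[near&(abs(W[:,2]-64)<3)&(I[:,0]-I[:,2]>20)];print(n,"brick",len(b),np.median(b[:,2]) if len(b) else 0,rect(b) if len(b) else 0)
    r=W[near&(abs(W[:,2]-7)<1.5)];print("rim",len(r),rect(r) if len(r) else 0)
    T=(W-p)@R; m=(I.min(1)>110)&(np.ptp(I,axis=1)<50)&(abs(T[:,1])<65)&(abs(T[:,2])<40)&(T[:,0]>-75)&(T[:,0]<-30)
    t=T[m]
    if len(t)>30: c,nn,tt=plane(t[:, [1,2,0]]);print("board in tool",len(t),t.min(0).round(1),t.max(0).round(1),"ctr",c.round(1),"n",nn.round(3),cv2.minAreaRect(t[:,1:].astype(np.float32)))
```

```text
[ 531.02501012 -118.84665568  190.13328632] 0.7168889886564982 [ 0.29872929 -0.47078409 -0.83573653] [-2.87386723e-01  3.00504524e-01  1.55957603e+00 -2.13059287e-04
  1.28102605e+00  1.55983039e+00]
wrist brick 4765 63.93666467083034 (array([ 529.9, -214.7]), array([52.1, 82.2]), 75.49)
rim 1070 (array([ 529.8, -215.2]), array([103.6, 133.3]), 75.54)
board in tool 26459 [-68.5 -42.6 -36.9] [-38.   45.3  33. ] ctr [  8.   -1.7 -52.2] n [-0.001 -0.001  1.   ] ((1.4717025756835938, -1.8959312438964844), (69.8827896118164, 87.72039031982422), 89.69023895263672)
top brick 111 63.84223531569296 (array([ 529.2, -217.4]), array([51. , 79.9]), 75.38)
rim 90 (array([ 520.2, -257.2]), array([123.6, 128.4]), 34.37)
board in tool 98 [-58.  -24.5 -34.4] [-32.2 -10.5  37.8] ctr [-19.7  -3.  -51.2] n [-0.539 -0.035  0.841] ((-17.559770584106445, 1.7012100219726562), (72.13418579101562, 14.058324813842773), 89.87396240234375)
```

View pics/h_wrist.png

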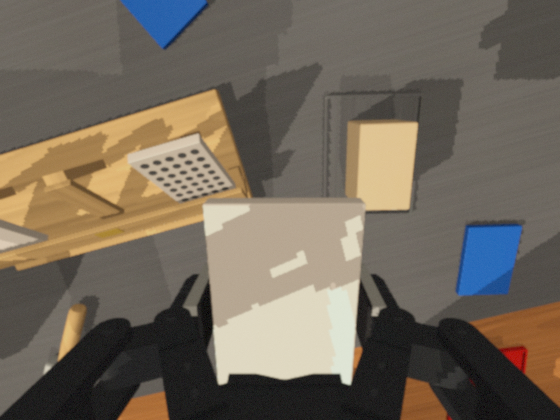

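The board is held square in the hand, top face at tool x = -52. The bare brick at (380,165) has its centre near (529.5, -216.5) with its long axis at -14.5°. Now I'll turn the board to the rack attitude, in front of the empty bay.

{"fn": "move_arm", "kwargs": {"series": [[0, 27, 0, 0, 0, 0.138, 1], [0, 27, 0, 0, 0, 0.138, 1], [12, 27, -17, 0, -0.1745, 0, 1], [12, 27, -17, 0, -0.1745, 0, 1], [12, 27, -17, 0, -0.1745, 0, 1], [12, 27, -17, 0, -0.1745, 0, 1], [12, 27, -17, 0, -0.1745, 0, 1], [0, 0, 0, 0, 0, 0, 1], [0, 0, 0, 0, 0, 0, 1], [0, 0, 0, 0, 0, 0, 1]]}}

```text
clock: 7.32
tcp_pos: [592.3, 48.8, 122.7]
tcp_rot: [[0.719, 0.695, 0.003], [0.005, -0.001, -1.0], [-0.695, 0.719, -0.004]]
contact_force: [-0.2, 0.3, -0.9]
finger_gap: 0.715
```

```bash
cat > rk.py <<'E'
from m import *
# report held/standing board & rack in rack coords a (up backrest), p (out of it), y
s=sensors.sense();print(s["clock"],s["tcp_pos"],s["finger_gap"],s["contact_force"],s["q"].round(2))
A=np.array([.643,0,.766]);Pn=np.array([-.766,0,.643])
import sys
for n in("scene","top","wrist"):
    im,d,K,E=cam(n);save(sys.argv[1]+n+".png",im);W=pts(d,K,E).reshape(-1,3);I=im.reshape(-1,3).astype(int)
    a=W@A;p=W@Pn;y=W[:,1]
    wh=(I.min(1)>95)&(I[:,0]-I[:,2]<50)&(W[:,2]>25)&(a>370)&(a<560)
    for nm,y0,y1 in(("hon",-95,10),("bay",15,125),("spare",135,235)):
        m=wh&(y>y0)&(y<y1)&(p>-410)&(p<-290)
        if m.sum()<40: continue
        pm=np.median(p[m]);k=m&(abs(p-pm)<4)
        c,nn,w=plane(W[k]);q=np.c_[w@A,w[:,1]]
        r=cv2.minAreaRect(q.astype(np.float32))
        print(n,nm,k.sum(),"p",round(np.median(w@Pn),1),"n",nn.round(3),"a",np.percentile(q[:,0],[0,1,99,100]).round(1),"y",np.percentile(q[:,1],[0,1,99,100]).round(1),np.round(r[0],1),np.round(r[1],1),round(r[2],1))
E
python3 rk.py r1
```

```text
7.325 [592.27068199  48.82783637 122.65804909] 0.7153570451108796 [-0.17008356  0.30186228 -0.8929737 ] [ 0.03  0.21  2.08 -0.3   0.05  1.89]
scene hon 243 p -394.3 n [-0.76   0.005  0.65 ] a [382.7 385.1 469.2 470.1] y [-71.  -70.3  -8.   -7.4] [426.7 -38.6] [64.  86.8] 88.4
scene bay 353 p -323.1 n [-0.719 -0.003  0.695] a [433.7 441.  526.8 527.9] y [15.5 17.  80.2 85.1] [480.6  50.6] [94.8 68.3] 1.7
scene spare 380 p -394.6 n [-0.765  0.007  0.644] a [386.4 389.4 468.9 470.6] y [150.4 152.  211.2 211.8] [428.5 181.1] [83.1 61.5] 1.0
top hon 572 p -394.9 n [-0.764 -0.006  0.646] a [383.  384.6 465.  466. ] y [-69.2 -68.9 -11.4 -10.2] [424.3 -39.9] [82.9 59. ] 0.4
top bay 619 p -323.9 n [-0.727 -0.007  0.687] a [451.  452.8 524.3 526.1] y [16.5 18.1 78.8 82.8] [488.3  49.6] [66.3 75. ] 89.3
top spare 631 p -395.8 n [-0.77  -0.003  0.638] a [383.1 384.1 464.7 465.6] y [149.2 150.2 210.7 211.5] [424.3 180.3] [62.4 82.4] 89.9
wrist hon 4224 p -394.6 n [-0.764  0.004  0.645] a [404.4 409.8 465.  465.8] y [-68.5 -67.2  -6.6  -5.7] [435.1 -36.9] [62.8 61.1] 89.5
wrist bay 25763 p -323.1 n [-0.719 -0.005  0.695] a [436.5 442.2 523.1 523.9] y [15.  20.5 80.8 87.9] [480.3  51.4] [87.3 72.9] 0.2
wrist spare 7342 p -395.1 n [-0.766  0.003  0.643] a [382.2 389.3 465.3 466. ] y [151.4 152.2 213.1 214.5] [424.2 182.7] [83.6 63.2] 0.4
```

The held board is square but q5 is 0.05, at its 0 limit, so this tool attitude can't reach the 40° lean. I'll set the board back on the brick and regrasp it with the tool tilted about the jaw axis. First I'll fit the kinematics to choose the tilt.

Run:
```python
import numpy as np
from scipy.optimize import least_squares
from scipy.spatial.transform import Rotation as Ro
S=[([-1.4146,.30045,1.5215,0,1.3207,-.0666],[121.49,-536.17,206.16]),([-.45632,.33653,1.41114,-.0002,1.39491,1.39059],[530.6,-219.74,233.2]),([-.287387,.300505,1.559576,-.0002,1.281026,1.55983],[531.03,-118.85,190.13])]
from station import sensors
s=sensors.sense();S.append((s["q"].tolist(),s["tcp_pos"].tolist()))
def rot(q): return Ro.from_euler('z',q[0])*Ro.from_euler('y',q[1]+q[2])*Ro.from_euler('z',q[3])*Ro.from_euler('y',q[4])*Ro.from_euler('z',q[5])
print((rot(s["q"]).as_matrix()).round(3)); print(np.array(s["tcp_rot"]).round(3))
def fk(q,k):
    h,L1,L2,e,D=k[:5]
    v=Ro.from_euler('z',q[0]).apply(Ro.from_euler('y',q[1]).apply([0,0,L1])+Ro.from_euler('y',q[1]+q[2]).apply([e,0,L2]))
    return v+[0,0,h]+rot(q).apply([0,0,D])
f=lambda k:np.concatenate([fk(q,k)-p for q,p in S]+[np.array([k[3]])*.01])
r=least_squares(f,[300,400,400,0,200]);k=r.x;print(k.round(1),abs(r.fun).max())
for b in(0,15,20,25,30):
  for nm,a,p,y in(("fin",420.5,-399,69.7),("pre",462,-396,69.7),("hon",420.5,-399.5,-40)):
    c=np.radians(40+b); xt=np.array([np.cos(c),0,-np.sin(c)]); C=a*np.array([.643,0,.766])+p*np.array([-.766,0,.643])+[0,y,0]
    T=C+47.7*xt; yt=np.array([np.sin(c),0,np.cos(c)])
    def g(q): 
        M=rot(q).as_matrix(); return np.concatenate([(fk(q,k)-T)/100,M[:,2]-xt])
    q=least_squares(g,[.1,.4,1.9,0,.4,1.7],bounds=([-3.03,-.79,.23,-1.04,-.5,-2.55],[3.03,2.21,2.52,4.18,3.07,2.55]));print(b,nm,T.round(1),q.x.round(2),q.cost)
```

```text
[[-0.004  0.695  0.719]
 [ 1.    -0.001  0.006]
 [ 0.004  0.719 -0.695]]
[[ 0.719  0.695  0.004]
 [ 0.006 -0.001 -1.   ]
 [-0.695  0.719 -0.004]]
[ 38.7 519.1 405.  -10.9 237.4] 36.18796665235335
0 fin [612.6  69.7  34.9] [ 0.16  0.4   2.15  0.43 -0.3  -1.69] 4.665404419796422e-19
0 pre [636.9  69.7  68.6] [ 0.15  0.37  2.06  0.63 -0.2  -1.12] 9.251372428955238e-31
0 hon [612.9 -40.   34.6] [-0.09  0.39  2.16 -0.25 -0.29  1.3 ] 4.6717132971945416e-20
15 fin [603.4  69.7  26.5] [ 0.15  0.39  2.03 -0.65  0.14 -0.5 ] 2.736328345901161e-24
15 pre [627.8  69.7  60.2] [ 0.14  0.38  1.94 -0.36  0.23 -0.02] 1.6433808917091901e-22
15 hon [603.8 -40.   26.2] [-0.09  0.39  2.04  0.44  0.12 -1.34] 2.057696125204767e-26
20 fin [599.9  69.7  24.2] [ 0.14  0.4   1.99 -0.3   0.25  1.3 ] 1.1160757877135792e-25
20 pre [624.3  69.7  58. ] [ 0.14  0.39  1.89 -0.2   0.35  1.12] 9.392519288152115e-27
20 hon [600.2 -40.   23.9] [-0.08  0.39  2.    0.18  0.23  0.2 ] 6.462809791663016e-26
25 fin [596.2  69.7  22.3] [ 0.14  0.41  1.95 -0.17  0.36  1.44] 1.015812248895249e-27
25 pre [620.6  69.7  56. ] [ 0.13  0.4   1.85 -0.13  0.46  1.86] 9.994059058185818e-23
25 hon [596.6 -40.   22. ] [-0.08  0.4   1.95  0.1   0.35  0.99] 8.713148048636936e-22
30 fin [592.3  69.7  20.7] [ 0.14  0.42  1.9  -0.1   0.48  1.29] 2.711333120651459e-26
30 pre [616.7  69.7  54.4] [ 0.13  0.42  1.8  -0.08  0.58  1.43] 1.597283711998758e-30
30 hon [592.7 -40.   20.4] [-0.08  0.42  1.91  0.06  0.47  2.53] 6.318757661228574e-26
```

A 30° tilt gives q5 ≈ 0.45 in the rack. I'll take the board back over the brick.

{"fn": "move_arm", "kwargs": {"series": [[0, 0, 40, 0, 0.16, 0, 1], [-10, -40, 10, 0, 0.16, 0, 1], [-10, -40, 10, 0, 0.16, 0, 1], [-10, -40, 10, 0, 0.16, 0, 1], [-10, -40, 10, 0, 0.16, 0, 1], [-10, -50, 0, 0, 0.003, -0.127, 1], [-10, -50, 0, 0, 0, -0.126, 1], [-3, -5.5, -50, 0, 0, 0, 1], [0, 0, -50, 0, 0, 0, 1], [0, 0, 0, 0, 0, 0, 1], [0, 0, 0, 0, 0, 0, 1]]}}

```text
clock: 8.85
tcp_pos: [531.3, -220.3, 94.6]
tcp_rot: [[0.033, 0.967, -0.253], [-0.019, -0.253, -0.967], [-0.999, 0.036, 0.01]]
contact_force: [-0.4, 0.4, 0.1]
finger_gap: 0.714
```

{"fn": "move_arm", "kwargs": {"series": [[-1.9, 3.7, -30, 0.019, 0.034, 0, 1], [0, 0, -30, 0, 0, 0, 1], [0, 0, -5, 0, 0, 0, 1], [0, 0, -3, 0, 0, 0, 1], [0, 0, -3, 0, 0, 0, 1], [0, 0, -2, 0, 0, 0, 1], [0, 0, 0, 0, 0, 0, 1]]}}

```text
clock: 9.72
tcp_pos: [528.9, -216.5, 20.7]
tcp_rot: [[-0.002, 0.967, -0.253], [0.0, -0.253, -0.967], [-1.0, -0.002, 0.0]]
contact_force: [-2.8, 1.8, 8.4]
finger_gap: 0.718
```

Seated, with 8 N of light contact. Now open, tilt the tool 30° about the jaw axis around the board, and regrip.

{"fn": "move_arm", "kwargs": {"series": [[0, 0, 0, 0, 0, 0, -1], [0, 0, 0, 0, 0, 0, -1], [0, 0, 0, 0, 0, 0, -1], [-7.9, 2.1, 1.8, 0.0442, 0.1688, 0, -1], [-7.9, 2.1, 1.8, 0.0442, 0.1688, 0, -1], [-7.9, 2.1, 1.8, 0.0442, 0.1688, 0, -1], [0, 0, 0, 0, 0, 0, -1], [0, 0, 0, 0, 0, 0, -1]]}}

```text
clock: 10.72
tcp_pos: [504.8, -210.1, 24.6]
tcp_rot: [[-0.484, 0.838, -0.253], [0.127, -0.219, -0.967], [-0.866, -0.5, -0.0]]
contact_force: [-0.7, -0.3, 0.5]
finger_gap: 1.006
```

{"fn": "move_arm", "kwargs": {"series": [[0, 0, 0, 0, 0, 0, 1], [0, 0, 0, 0, 0, 0, 1], [0, 0, 0, 0, 0, 0, 1], [0, 0, 0, 0, 0, 0, 1], [0, 0, 10, 0, 0, 0, 1], [0, 0, 40, 0, 0, 0, 1], [0, 0, 50, 0, 0, 0, 1], [0, 0, 50, 0, 0, 0, 1], [0, 0, 0, 0, 0, 0, 1]]}}

```text
clock: 11.85
tcp_pos: [505.8, -210.5, 179.1]
tcp_rot: [[-0.481, 0.84, -0.253], [0.125, -0.221, -0.967], [-0.868, -0.496, 0.001]]
contact_force: [-0.5, 0.4, -1.5]
finger_gap: 0.719
```

```bash
cat > hb.py <<'E'
from m import *
s=sensors.sense();p=np.array(s["tcp_pos"]);R=np.array(s["tcp_rot"]);print(s["clock"],p.round(1),s["finger_gap"],s["q"].round(2))
im,d,K,E=cam("wrist");save("hb%d.png"%(s["clock"]*100),im);W=pts(d,K,E).reshape(-1,3);I=im.reshape(-1,3).astype(int)
T=(W-p)@R;m=(I.min(1)>90)&(np.ptp(I,axis=1)<55)&(abs(T[:,1])<65)&(abs(T[:,2])<28)&(T[:,0]>-90)&(T[:,0]<-10)
c,n,w=plane(T[m][:,[1,2,0]]);n=n[[2,0,1]];w=w[:,[2,0,1]]  # tool x,y,z order
if n[0]>0:n=-n
u=np.cross([0,0,1],n);u=-u/np.linalg.norm(u)*1.0
if u[1]<0:u=-u
q=w@u;far=w[q>q.max()-2].mean(0);C=far-46*u+1*u-4.5*n
print("n tool",n.round(3),"tilt",np.degrees(np.arctan2(n[1],-n[0])).round(1),"far edge",far.round(1),"vol centre tool",C.round(1),"len seen",np.ptp(q).round(1))
E
python3 hb.py
```

```text
11.85 [ 505.8 -210.5  179.1] 0.7190236460781384 [-0.42  0.65  1.17 -0.09  1.84  1.41]
n tool [-0.868 -0.496  0.   ] tilt -29.7 far edge [-74.7  37.6   0.7] vol centre tool [-48.5   0.7   0.7] len seen 93.3
```

Held level at 29.7°, volume centre at tool (-48.5, 0.7). Now to the front of the empty bay.

{"fn": "move_arm", "kwargs": {"series": [[0, 35, 10, 0, 0, 0.128, 1], [0, 35, 10, 0, 0, 0.128, 1], [14, 42, 0, 0, -0.175, 0, 1], [14, 42, 0, 0, -0.175, 0, 1], [14, 42, 0, 0, -0.175, 0, 1], [14, 42, 0, 0, -0.175, 0, 1], [14, 42, 0, 0, -0.174, 0, 1], [0, 0, -40, 0, 0, 0, 1], [0, 0, -40, 0, 0, 0, 1], [0, 0, 0, 0, 0, 0, 1], [0, 0, 0, 0, 0, 0, 1]]}}

```text
clock: 13.28
tcp_pos: [575.1, 69.9, 115.8]
tcp_rot: [[0.341, 0.94, -0.0], [0.0, -0.0, -1.0], [-0.94, 0.341, -0.0]]
contact_force: [-0.3, -0.0, 0.3]
finger_gap: 0.72
```

```bash
python3 rk.py r2
```

```text
13.275 [575.12979373  69.90428025 115.84248942] 0.7196453551598303 [-0.25309825 -0.02352175  0.26764462] [ 0.07  0.29  1.81 -0.04  0.7   1.66]
scene hon 240 p -394.2 n [-0.762 -0.     0.647] a [380.6 382.8 469.2 469.5] y [-71.3 -70.   -8.4  -7.3] [425.3 -39.7] [89.7 62.9] 1.3
scene bay 317 p -318.2 n [-0.761  0.003  0.649] a [439.8 442.3 532.7 534.8] y [ 34.1  39.  101.  105.9] [488.9  71. ] [71.8 93.1] 83.2
scene spare 379 p -394.7 n [-0.764  0.003  0.645] a [385.3 389.4 468.5 470.4] y [149.5 152.  211.1 211.8] [427.9 180.7] [61.8 84.9] 89.5
top hon 605 p -395.2 n [-0.769 -0.002  0.639] a [383.5 384.7 465.7 468.5] y [-69.8 -69.5 -11.6 -10.2] [426.2 -40. ] [85.2 59. ] 0.8
top bay 241 p -319.2 n [-0.759  0.011  0.651] a [499.2 500.1 530.5 532.1] y [38.5 39.4 99.5 99.8] [515.2  69.2] [33.  60.8] 1.3
top spare 491 p -395.8 n [-0.757 -0.006  0.653] a [384.5 387.1 465.3 467.2] y [149.4 150.1 211.2 211.7] [425.8 180.6] [62.1 82.8] 89.7
wrist hon 4852 p -394.6 n [-0.764  0.004  0.646] a [377.7 380.9 465.3 466.1] y [-68.1 -66.9  -6.2  -5.4] [421.8 -36.7] [62.6 88.3] 89.7
wrist bay 17380 p -318.4 n [-0.764  0.001  0.645] a [436.9 440.  530.  531.1] y [ 40.7  41.9 101.6 103.5] [484.   72.1] [94.2 62.7] 0.1
wrist spare 6581 p -395.2 n [-0.765  0.002  0.644] a [377.1 380.3 465.6 466.5] y [151.5 152.4 212.9 214.3] [421.9 182.9] [62.5 89.5] 89.7
```

The held board is parallel to the other two. In the same view it needs Δp ≈ -76 and Δa ≈ -65 to match them, and +1 mm in y. I'll move over the slot with 3 mm of clearance.

{"fn": "move_arm", "kwargs": {"series": [[19, 0.5, -16, 0, 0, 0, 1], [19, 0.5, -16, 0, 0, 0, 1], [18, 0, -15, 0, 0, 0, 1], [-13, 0, -15.5, 0, 0, 0, 1], [-13, 0, -15.5, 0, 0, 0, 1], [0, 0, 0, 0, 0, 0, 1], [0, 0, 0, 0, 0, 0, 1]]}}

```text
clock: 14.3
tcp_pos: [605.8, 71.0, 38.3]
tcp_rot: [[0.342, 0.94, -0.0], [0.0, -0.0, -1.0], [-0.94, 0.342, -0.0]]
contact_force: [0.0, -0.7, -0.6]
finger_gap: 0.72
```

```bash
python3 rk.py r3 | grep -v scene
python3 - <<'E'
import cv2
a=cv2.imread("pics/r3wrist.png");b=cv2.imread("pics/r3scene.png")[190:340,200:340]
import numpy as np
cv2.imwrite("pics/c3.png",np.hstack([cv2.resize(a,(400,300)),cv2.resize(b,(300,300),interpolation=2)]))
E
```

```text
14.3 [605.81054551  70.9870492   38.25130689] 0.7198311147244666 [ 0.04128427 -0.6571651  -0.56935349] [ 0.07  0.47  1.77 -0.04  0.56  1.67]
top hon 605 p -395.0 n [-0.767  0.     0.642] a [383.5 385.  465.3 467.2] y [-69.9 -69.1  -9.4  -9.1] [425.4 -39.6] [60.8 83.5] 89.8
top bay 200 p -392.9 n [-0.78  -0.003  0.626] a [458.2 459.9 491.5 492.7] y [ 40.   40.3  99.7 100.1] [475.   70.1] [34.4 60.1] 1.1
top spare 499 p -395.7 n [-0.765 -0.003  0.644] a [383.9 384.9 466.6 467.8] y [150.2 152.  210.8 211.7] [425.8 181.9] [60.4 84.6] 87.4
wrist hon 4764 p -394.6 n [-0.76  -0.001  0.65 ] a [373.8 380.8 465.4 466.5] y [-68.  -65.4  -5.9  -5.1] [420.  -36.1] [109.7  39.1] 31.6
wrist bay 17339 p -392.0 n [-0.763  0.001  0.646] a [397.7 400.7 489.3 490.6] y [ 37.   43.  102.8 109.5] [444.2  73.2] [92.8 72.4] 0.1
wrist spare 6991 p -395.1 n [-0.762  0.003  0.648] a [374.3 380.7 465.6 466.7] y [151.4 152.2 211.9 214.2] [421.4 183.6] [ 42.6 108.8] 57.7
```

View pics/c3.png

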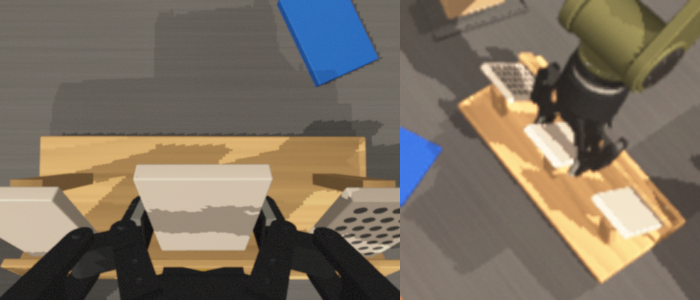

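The view shows the board above the middle bay at (200,205), level between its neighbours, with 24 mm left to go down. Lower it slowly.

{"fn": "move_arm", "kwargs": {"series": [[-3.9, 0, -4.6, 0, 0, 0, 1], [-3.9, 0, -4.6, 0, 0, 0, 1], [-3.2, 0, -3.8, 0, 0, 0, 1], [-1.3, 0, -1.5, 0, 0, 0, 1], [0, 0, 0, 0, 0, 0, 1]]}}

```text
clock: 15.08
tcp_pos: [592.3, 71.0, 22.2]
tcp_rot: [[0.34, 0.941, -0.0], [0.0, -0.0, -1.0], [-0.941, 0.34, -0.0]]
contact_force: [-0.0, -0.3, -0.9]
finger_gap: 0.719
```

{"fn": "move_arm", "kwargs": {"series": [[-1.3, 0, -1.5, 0, 0, 0, 1], [-1.0, 0, -1.2, 0, 0, 0, 1], [0, 0, 0, 0, 0, 0, 1]]}}

```text
clock: 15.45
tcp_pos: [590.3, 71.0, 19.8]
tcp_rot: [[0.34, 0.94, -0.0], [0.0, -0.0, -1.0], [-0.94, 0.34, -0.0]]
contact_force: [1.9, -0.2, -1.5]
finger_gap: 0.714
```

{"fn": "move_arm", "kwargs": {"series": [[-0.6, 0, -0.8, 0, 0, 0, 1], [-0.6, 0, -0.8, 0, 0, 0, 1], [0, 0, 0, 0, 0, 0, 1]]}}

```text
clock: 15.82
tcp_pos: [590.6, 71.0, 19.7]
tcp_rot: [[0.344, 0.939, -0.0], [0.0, -0.001, -1.0], [-0.939, 0.344, -0.0]]
contact_force: [4.1, -1.5, 8.7]
finger_gap: 0.717
```

```bash
python3 rk.py r4 | grep -v scene
```

```text
15.825 [590.55692529  70.96225472  19.65509448] 0.7170516774602316 [ 4.14643813 -1.51009939  8.68537771] [ 0.07  0.47  1.82 -0.05  0.5   1.68]
top hon 593 p -395.2 n [-0.77   0.001  0.638] a [382.8 385.1 466.2 468.1] y [-69.5 -69.  -10.   -9.3] [425.3 -39.7] [60.  84.6] 88.8
top bay 206 p -393.0 n [-0.764 -0.006  0.646] a [433.7 434.4 466.2 468. ] y [ 39.4  40.2 100.2 101.1] [451.5  70.1] [63.1 32.7] 86.8
top spare 578 p -395.5 n [-0.765  0.002  0.644] a [384.2 385.7 465.9 467. ] y [149.3 150.2 210.7 211.9] [425.6 180.5] [62.5 82.7] 88.7
wrist hon 5609 p -394.6 n [-0.762  0.005  0.648] a [373.4 375.6 465.2 466.2] y [-66.6 -63.2  -5.5  -4.7] [414.  -25.4] [108.8  38.5] 31.8
wrist bay 17099 p -392.2 n [-0.761  0.     0.649] a [377.8 380.5 465.5 466.5] y [ 41.8  43.  102.6 104.7] [422.2  73.4] [62.9 88.8] 89.6
wrist spare 8285 p -395.1 n [-0.765  0.002  0.644] a [374.  376.6 465.4 466.6] y [150.9 152.1 210.1 214.2] [414. 173.] [ 41.9 110.7] 57.1
```

It is on the slot floor (8.7 N), with the top at the same level as the neighbours. Now lean it back 2.5 mm onto the backrest, then release.

{"fn": "move_arm", "kwargs": {"series": [[1.0, 0, -0.8, 0, 0, 0, 1], [1.0, 0, -0.9, 0, 0, 0, 1], [0, 0, 0, 0, 0, 0, 1], [0, 0, 0, 0, 0, 0, -1], [0, 0, 0, 0, 0, 0, -1], [0, 0, 0, 0, 0, 0, -1]]}}

```text
clock: 16.73
tcp_pos: [590.6, 70.9, 16.0]
tcp_rot: [[0.339, 0.941, -0.0], [-0.0, -0.0, -1.0], [-0.941, 0.339, 0.0]]
contact_force: [0.3, -0.1, 0.0]
finger_gap: 1.001
```

```bash
python3 rk.py r5 | grep -v scene
```

```text
16.725 [590.58897177  70.94844348  15.98646039] 1.0011296036003734 [ 0.26809123 -0.12783683  0.02744171] [ 0.07  0.48  1.82 -0.05  0.5   1.68]
top hon 587 p -395.0 n [-0.766  0.003  0.643] a [383.2 384.3 465.1 466.4] y [-69.6 -69.  -10.   -9.5] [424.6 -39.8] [60.3 82.8] 89.0
top bay 221 p -395.8 n [-0.757 -0.008  0.653] a [427.7 430.7 466.5 467. ] y [ 22.4  36.5 100.4 118.8] [447.6  70.3] [96.4 38.9] 88.8
top spare 573 p -395.6 n [-0.765  0.009  0.645] a [383.6 385.4 465.8 467.7] y [149.4 150.6 210.8 211.8] [425.1 181.5] [61.8 84.4] 88.2
wrist hon 4885 p -394.6 n [-0.761  0.003  0.648] a [373.8 377.2 465.  466. ] y [-67.7 -62.1  -5.4  -5. ] [412.1 -22.8] [109.7  39.7] 31.9
wrist bay 17916 p -394.8 n [-0.763  0.002  0.646] a [373.4 377.2 465.5 466.5] y [ 41.9  43.  102.5 103.9] [419.8  72.9] [61.6 93.2] 89.7
wrist spare 7595 p -395.1 n [-0.764  0.003  0.645] a [373.5 379.1 465.3 466.7] y [151.  152.1 209.5 213.6] [412.4 170.1] [ 43.1 110.5] 57.0
```

The plain board now sits exactly like its neighbours: p = -394.8 against -394.6 and -395.1, top a = 466.5 against 466.0 and 466.7. Retreat along the tool axis and go over to the honeycomb.

{"fn": "move_arm", "kwargs": {"series": [[-12, 0, 33, 0, 0, 0, -1], [-12, 0, 33, 0, 0, 0, -1], [-12, 0, 33, 0, 0, 0, -1], [0, -55.2, 0, 0, 0, 0, -1], [0, -55.3, 0, 0, 0, 0, -1], [0, 0, 0, 0, 0, 0, -1], [0, 0, 0, 0, 0, 0, -1]]}}

```text
clock: 17.75
tcp_pos: [554.8, -39.3, 115.2]
tcp_rot: [[0.34, 0.941, -0.001], [-0.0, -0.001, -1.0], [-0.941, 0.34, -0.0]]
contact_force: [0.3, 1.3, 0.2]
finger_gap: 0.999
```

```bash
python3 rk.py r6
```

```text
17.75 [554.789264   -39.34937125 115.20747341] 0.999277682819822 [0.26291517 1.26651771 0.17510917] [-0.16  0.24  1.87  0.09  0.69  1.35]
scene hon 293 p -394.2 n [-0.759  0.003  0.651] a [382.9 385.6 467.3 472. ] y [-72.3 -70.8  -8.1  -7. ] [427.7 -39.3] [89.  65.2] 1.1
scene bay 341 p -394.4 n [-0.762  0.004  0.648] a [387.1 391.2 468.5 469.4] y [ 40.1  42.2 101.5 102.4] [428.1  71.2] [61.8 82.4] 89.0
scene spare 379 p -394.7 n [-0.765  0.006  0.644] a [385.9 387.7 468.8 470.9] y [150.7 153.3 211.6 211.7] [428.4 181.2] [61. 85.] 89.9
top hon 408 p -395.0 n [-0.768  0.001  0.64 ] a [403.2 406.9 465.7 466.7] y [-69.7 -69.5  -9.5  -9.2] [435.2 -39.1] [63.3 60.5] 0.7
top bay 604 p -395.3 n [-0.765  0.005  0.644] a [381.8 384.7 466.2 467.3] y [ 39.6  40.4  99.9 100.7] [424.6  70.1] [61.  85.6] 89.8
top spare 636 p -395.5 n [-0.767  0.001  0.642] a [383.5 384.3 465.4 466.9] y [149.6 150.1 210.8 211.9] [425.2 180.7] [83.5 62.2] 0.2
wrist hon 6145 p -394.6 n [-0.764  0.003  0.645] a [379.6 382.1 465.2 465.9] y [-67.9 -67.   -6.8  -5.9] [422.8 -36.9] [61.9 86.4] 89.9
wrist bay 7298 p -394.9 n [-0.765 -0.     0.644] a [378.2 382.  465.3 466.3] y [ 40.9  41.5 102.  103.8] [422.2  72.3] [88.2 62.9] 0.1
wrist spare 1997 p -395.3 n [-0.766 -0.021  0.642] a [378.9 380.8 445.7 449.7] y [150.6 151.2 191.7 196.9] [404.8 158.3] [37.6 83.5] 56.7
```

{"fn": "move_arm", "kwargs": {"series": [[14.5, 0.3, -40, 0, 0, 0, -1], [14.5, 0, -40, 0, 0, 0, -1], [6.8, 0, -19.2, 0, 0, 0, -1], [0, 0, 0, 0, 0, 0, -1], [0, 0, 0, 0, 0, 0, -1], [0, 0, 0, 0, 0, 0, 1], [0, 0, 0, 0, 0, 0, 1], [0, 0, 0, 0, 0, 0, 1], [0, 0, 0, 0, 0, 0, 1], [0, 0, 0, 0, 0, 0, 1]], "force": 40}}

```text
clock: 19.15
tcp_pos: [591.0, -39.2, 17.4]
tcp_rot: [[0.341, 0.94, 0.0], [-0.0, 0.0, -1.0], [-0.94, 0.341, 0.0]]
contact_force: [-6.3, 1.2, 8.9]
finger_gap: 0.72
```

Gripped (0.72 × 85 ≈ 61 mm). Now lift along the backrest, then clear the rack.

{"fn": "move_arm", "kwargs": {"series": [[3, 0, 4, 0, 0, 0, 1], [8.5, 0, 10.5, 0, 0, 0, 1], [13, 0, 16, 0, 0, 0, 1], [13, 0, 16, 0, 0, 0, 1], [-10, 0, 35, 0, 0, 0, 1], [-15, 0, 50, 0, 0, 0, 1], [0, 0, 50, 0, 0, 0, 1], [0, 0, 0, 0, 0, 0, 1], [0, 0, 0, 0, 0, 0, 1]]}}

```text
clock: 20.27
tcp_pos: [603.2, -39.2, 197.5]
tcp_rot: [[0.34, 0.941, -0.0], [-0.0, -0.0, -1.0], [-0.941, 0.34, -0.0]]
contact_force: [-0.3, -0.3, -1.3]
finger_gap: 0.715
```

```bash
python3 hb.py
```

```text
20.275 [603.2 -39.2 197.5] 0.7152101630188766 [-0.15  0.24  1.66  0.06  0.9   1.39]
n tool [-0.869 -0.494 -0.009] tilt -29.6 far edge [-75.3  39.1  -0.7] vol centre tool [-49.2   2.2  -0.6] len seen 93.8
```

The honeycomb is held at 29.6°. I'll bring it level beside the brick, so one wrist view shows both.

{"fn": "move_arm", "kwargs": {"series": [[-11, -10, 0, 0, 0.1728, 0, 1], [-11, -10, 0, 0, 0.1728, 0, 1], [-11, -10, 0, 0, 0.1728, 0, 1], [-11, -10, 0, 0, 0.1728, 0, 1], [-11, -10, 0, 0, 0.1728, 0, 1], [-11, -17, -20, 0, 0, -0.1265, 1], [-11, -17, -20, 0, 0, -0.1265, 1], [0, 0, -10, 0, 0, 0, 1], [0, 0, 0, 0, 0, 0, 1], [0, 0, 0, 0, 0, 0, 1]]}}

```text
clock: 21.58
tcp_pos: [526.7, -122.5, 148.0]
tcp_rot: [[-0.479, 0.842, -0.248], [0.123, -0.216, -0.969], [-0.869, -0.494, -0.0]]
contact_force: [-0.0, 0.4, -1.2]
finger_gap: 0.72
```

```bash
cat > rel.py <<'E'
from m import *
s=sensors.sense();p=np.array(s["tcp_pos"]);R=np.array(s["tcp_rot"]);print(s["clock"],p.round(1),s["finger_gap"],"jaw",np.degrees(np.arctan2(R[1,2],R[0,2])).round(2))
im,d,K,E=cam("wrist");save("rel%d.png"%(s["clock"]*100),im);W=pts(d,K,E);I=im.astype(int)
Wf=W.reshape(-1,3);If=I.reshape(-1,3)
near=np.linalg.norm(Wf[:,:2]-[529.7,-215.5],axis=1)<90
b=Wf[near&(abs(Wf[:,2]-64)<2.5)];print("brick",len(b),np.median(b[:,2]).round(2),rect(b))
r=Wf[near&(abs(Wf[:,2]-7)<1.5)];print("rim",len(r),rect(r))
T=(W-p)@R
m=(I.min(2)>90)&(np.ptp(I,axis=2)<55)&(abs(T[...,2])<40)&(abs(T[...,1])<70)&(T[...,0]>-95)&(T[...,0]<-10)
w=W[m];c,n,w=plane(w);print("board plane",c.round(1),n.round(4),"ztop",np.median(w[:,2]).round(1))
ax=R[:,1].copy();ax-=n*(ax@n);ax/=np.linalg.norm(ax);ay=np.cross(n,ax)
m2=m&(abs((W-c)@n)<2); q=np.c_[(W[m2]-c)@ax,(W[m2]-c)@ay]
far=q[:,0].max()
# side edges away from pads: rows near the far end; fit line to far-edge points too
for lo,hi in((-10,-3),(-18,-10),(-30,-18)):
    k=q[(q[:,0]>far+lo)&(q[:,0]<far+hi)][:,1];print("width band",lo,hi,k.min().round(1),k.max().round(1))
k=q[(q[:,0]>far-10)&(q[:,0]<far-3)][:,1];ymid=(k.min()+k.max())/2
fe=[(y0,q[abs(q[:,1]-y0)<2][:,0].max()) for y0 in np.arange(ymid-26,ymid+27,4)]
sl=np.polyfit(*np.array(fe).T,1);C=c+ax*(np.median([f for _,f in fe])-46)+ay*ymid
print("near ext",q[:,0].min().round(1),"far",far.round(1),"slope deg",np.degrees(sl[0]).round(2),"board top centre",C.round(1),"yaw x_b",np.degrees(np.arctan2(ax[1],ax[0])).round(2))
E
python3 rel.py
```

```text
21.575 [ 526.7 -122.5  148. ] 0.7197656352233791 jaw -104.38
brick 7960 63.88 (array([ 531.1, -215. ]), array([52.2, 82.5]), 75.52)
rim 1245 (array([ 528.2, -214.6]), array([103.7, 129.6]), 75.5)
board plane [ 564.5 -131.1  194.7] [0.002  0.0094 1.    ] ztop 194.8
width band -10 -3 -30.5 31.1
width band -18 -10 -30.5 31.3
width band -30 -18 -30.4 31.3
near ext -60.3 far 33.2 slope deg 0.63 board top centre [ 551.8 -127.6  194.7] yaw x_b -14.07
```

{"fn": "move_arm", "kwargs": {"series": [[-10.5, -44, -20, 0, 0, 0, 1], [-10.4, -43.5, -20, 0, 0, 0, 1], [0, 0, -45, 0, 0, 0, 1], [0, 0, -27, 0, 0, 0, 1], [0, 0, 0, 0, 0, 0, 1], [0, 0, 0, 0, 0, 0, 1]]}}

```text
clock: 22.38
tcp_pos: [506.2, -210.7, 37.2]
tcp_rot: [[-0.477, 0.843, -0.25], [0.123, -0.217, -0.968], [-0.87, -0.493, 0.0]]
contact_force: [-0.2, 0.1, -0.9]
finger_gap: 0.72
```

```bash
python3 rel.py
```

```text
22.375 [ 506.2 -210.7   37.2] 0.7198869052095758 jaw -104.46
brick 2767 63.7 (array([ 549.6, -220.5]), array([85. , 44.5]), 75.34)
rim 4169 (array([ 544.1, -218.5]), array([103.6, 105.9]), 75.41)
board plane [ 543.6 -218.9   84. ] [3.0e-04 8.4e-03 1.0e+00] ztop 84.0
width band -10 -3 -30.7 30.8
width band -18 -10 -30.8 30.8
width band -30 -18 -30.6 31.2
near ext -59.9 far 33.8 slope deg 0.48 board top centre [ 531.3 -215.7   84. ] yaw x_b -14.2
```

{"fn": "move_arm", "kwargs": {"series": [[0, 0.9, -4, 0.008, 0, 0, 1], [0, 0, -3, 0, 0, 0, 1], [0, 0, -2, 0, 0, 0, 1], [0, 0, -1.5, 0, 0, 0, 1], [0, 0, -1, 0, 0, 0, 1], [0, 0, 0, 0, 0, 0, 1]]}}

```text
clock: 23.18
tcp_pos: [505.3, -209.8, 26.2]
tcp_rot: [[-0.479, 0.841, -0.25], [0.131, -0.214, -0.968], [-0.868, -0.497, -0.008]]
contact_force: [-6.7, 4.1, 18.6]
finger_gap: 0.714
```

```bash
python3 rel.py
```

```text
23.175 [ 505.3 -209.8   26.2] 0.7136150323783249 jaw -104.51
brick 1106 65.42 (array([ 553.5, -220.7]), array([88.8, 44.6]), 75.74)
rim 4547 (array([ 550.3, -220.1]), array([103.6,  93.1]), 75.51)
board plane [ 540.  -223.3   72.5] [0.0621 0.0499 0.9968] ztop 72.9
width band -10 -3 -26.6 23.8
width band -18 -10 -26.2 18.9
width band -30 -18 -25.8 27.2
near ext -57.3 far 36.2 slope deg 2.72 board top centre [ 528.8 -222.3   73.1] yaw x_b -12.4
```

Contact at about 19 N. Ease off slightly, release, and withdraw along the tool axis.

{"fn": "move_arm", "kwargs": {"series": [[0, 0, 0.7, 0, 0, 0, 1], [0, 0, 0, 0, 0, 0, -1], [0, 0, 0, 0, 0, 0, -1], [0, 0, 0, 0, 0, 0, -1], [10, -2.6, 18, 0, 0, 0, -1], [20, -5, 36, 0, 0, 0, -1], [20, -5, 36, 0, 0, 0, -1], [20, -5, 36, 0, 0, 0, -1], [-50, 13, 20, -0.0442, -0.1688, 0, -1], [-50, 13, 20, -0.0442, -0.1688, 0, -1], [-50, 13, 20, -0.0442, -0.1688, 0, -1], [0, 0, 0, 0, 0, 0, -1]]}}

```text
clock: 24.72
tcp_pos: [462.3, -199.4, 202.3]
tcp_rot: [[-0.116, 0.962, -0.247], [0.037, -0.244, -0.969], [-0.993, -0.122, -0.007]]
contact_force: [1.4, -0.1, 0.7]
finger_gap: 1.002
```

```bash
cat > fin.py <<'E'
from m import *
s=sensors.sense();print(s["clock"],s["tcp_pos"].round(1),s["tcp_rot"][:,0].round(3))
for n in("wrist","top","scene"):
    im,d,K,E=cam(n);save("f%d%s.png"%(s["clock"]*100,n),im);W=pts(d,K,E);I=im.astype(int)
    near=np.linalg.norm(W[...,:2]-[529.7,-216],axis=-1)<95
    t=W[near&(abs(W[...,2]-73)<4)];c,nn,_=plane(t);print(n,"board",len(t),np.median(t[:,2]).round(1),nn.round(4),*rect(t))
    r=W[near&(abs(W[...,2]-7)<1.5)];print("  rim",len(r),*rect(r))
    b=W[near&(W[...,2]>12)&(W[...,2]<66)]
    if len(b):
        a=np.radians(-14.5);q=(b[:,:2]-[529.7,-216])@np.array([[np.cos(a),-np.sin(a)],[np.sin(a),np.cos(a)]]);print("  sides",len(b),np.percentile(q[:,0],[2,98]).round(1),np.percentile(q[:,1],[2,98]).round(1))
E
python3 fin.py
```

```text
24.725 [ 462.3 -199.4  202.3] [-0.116  0.037 -0.993]
wrist board 8317 73.1 [-0.0013  0.0011  1.    ] [ 530. -215.] [62.2 92.2] 75.48
  rim 1404 [ 530.  -215.1] [103.2 133.2] 75.55
top board 55 72.3 [0.1321 0.4742 0.8705] [ 558.2 -197.3] [ 8.6 46.5] 76.65
  rim 71 [ 555.7 -164.6] [ 72.6 150.9] 67.04
  sides 3 [16.7 39.7] [24.4 48. ]
scene board 554 73.8 [-0.0072  0.0049  1.    ] [ 530.5 -217.3] [66.2 92.4] 75.37
  rim 312 [ 528.7 -217.6] [178.1 182. ] 1.37
  sides 256 [-38.   42.1] [11.7 28.7]
```

In one wrist view the board's centre is (530.0, -215.0) at 75.48°, and the pan's rim is centred on (530.0, -215.1) at 75.55°. It is centred to about 0.5 mm. I'll back away and take a last overall look.

{"fn": "move_arm", "kwargs": {"series": [[-20, -40, 15, 0, 0, 0, -1], [-40, -45, 0, 0, 0, 0, -1], [-40, -45, 0, 0, 0, 0, -1], [-40, -45, 0, 0, 0, 0, -1], [-40, -45, 0, 0, 0, 0, -1], [-30, -45, 0, 0, 0, 0, -1], [0, 0, 0, 0, 0, 0, -1], [0, 0, 0, 0, 0, 0, -1], [0, 0, 0, 0, 0, 0, -1]]}}

```text
clock: 26.0
tcp_pos: [256.6, -465.1, 214.3]
tcp_rot: [[-0.121, 0.962, -0.245], [0.04, -0.242, -0.97], [-0.992, -0.127, -0.009]]
contact_force: [0.5, 0.2, 0.9]
finger_gap: 0.997
```

```bash
python3 rk.py z | grep -E "top|^[0-9]"; python3 fin.py | grep -A2 top
python3 - <<'E'
import cv2,numpy as np
a=cv2.imread("pics/top0.png");b=cv2.imread("pics/ztop.png")
cv2.imwrite("pics/cmp.png",cv2.resize(b[55:285,90:420],None,fx=2.3,fy=2.3,interpolation=2))
E
```

```text
26.0 [ 256.59361392 -465.09404179  214.31767555] 0.9965379064013132 [0.53199819 0.19160745 0.89306529] [-1.09  0.31  1.49 -0.09  1.43  0.74]
top bay 620 p -395.4 n [-0.766  0.004  0.643] a [382.4 384.6 465.6 466.6] y [ 39.2  39.9 100.2 100.9] [424.5  70.1] [61.6 84.3] 89.8
top spare 642 p -395.7 n [-0.767  0.006  0.641] a [383.1 383.9 465.5 467.9] y [149.4 150.1 210.9 211.6] [425.4 180.4] [84.6 62.2] 0.2
  return _methods._mean(a, axis=axis, dtype=dtype,
  ret = um.true_divide(
m.py:7: RuntimeWarning: Mean of empty slice.
  n=np.linalg.svd(w-w.mean(0),full_matrices=False)[2][2]; r=(w-w.mean(0))@n; w=w[abs(r)<2.5]
Traceback (most recent call last):
  File "fin.py", line 6, in <module>
    t=W[near&(abs(W[...,2]-73)<4)];c,nn,_=plane(t);print(n,"board",len(t),np.median(t[:,2]).round(1),nn.round(4),*rect(t))
                                          ~~~~~^^^
  File "m.py", line 7, in plane
    n=np.linalg.svd(w-w.mean(0),full_matrices=False)[2][2]; r=(w-w.mean(0))@n; w=w[abs(r)<2.5]
      ~~~~~~~~~~~~~~~~~~~~~~~~~~~~~~~~~~~~~~~~~~~~~~~~~^^^
IndexError: index 2 is out of bounds for axis 0 with size 0
```

View pics/cmp.png

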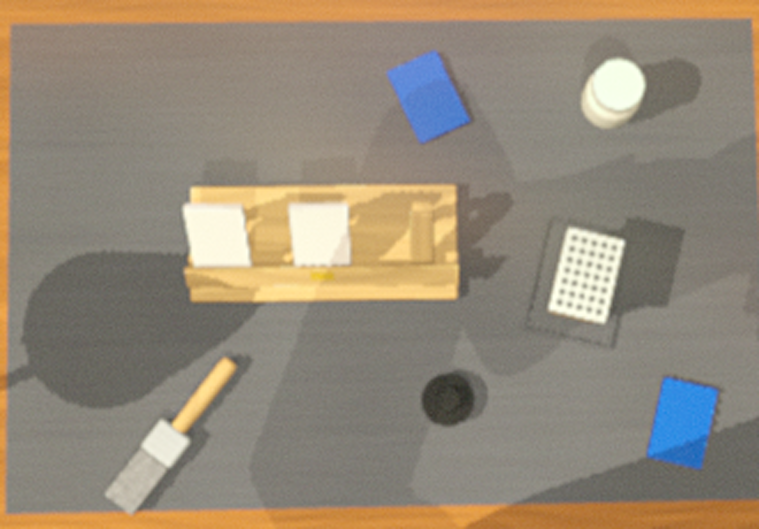

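The last view shows the honeycomb square on the brick at (587,275), the plain board home in the middle bay at (320,234), and the spare at (217,234). The tub, puck, brush and blue boards look undisturbed. The script error came from the wrist camera, which no longer sees the brick, so it doesn't affect the result. Handing in.

```bash
python3 -c "
from station import ticket;print(ticket.close_job())"
```

```text
the job is handed in; nothing more can be done
None
```

The plain board now stands in the middle bay of the rack, and the honeycomb board lies flat on the firebrick. I handed the job in at about 26 s of the 48 s allowed.

**Last checks**
- **Plain board:** it stands level with the spare beside it. Its face and top edge match the spare's to about 1 mm, and its normal fits the 40° lean.
- **Honeycomb board:** in the last wrist view its centre was within about 0.5 mm, and its angle within 0.1°, of the firebrick's pan. The bare brick had measured within about 0.5 mm of the same pan centre, so the overhang should be equal to about that. Its top is at 73 mm and level.
- **Everything else:** the spare board, tub, puck, brush and blue boards look undisturbed in the final top picture. I compared these by eye, apart from the spare, which I measured.

**What went wrong or disagreed**
- **First grasp:** the fingers closed on top of the plain board with about 28 N, because their real tips sit 25–38 mm behind the reported tool point. The board did not move, and I corrected for this.
- **Regrasp:** the first attempt at the rack hit a wrist joint's limit. I set the plain board back on the brick and gripped it again with the tool tilted 30°.
- **Odd readings:** one board measurement while the honeycomb was pressed on the brick was off, but the check after release was clean. The final run of the brick-check script failed because the wrist camera no longer saw the brick.

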